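# Trace a cam's edge with a stylus under light, unbroken contact

### The job

Take the stylus from its stand, lower its pin in front of the cam beside the left-hand post, feel for the edge, and trace the cam's front edge from that post round both lobes and through the hollow to the right-hand post, with light pressure all the way: the pin must not come off the edge, and the sprung cam must give by no more than 1.5 mm. Then lift the stylus clear and put it back in its stand, upright and fully down. Touch the cam and its bed with nothing but the stylus, and leave the things standing around where they are.

Things in the scene. Friction and masses are not known exactly. Their poses are not given: they have to be found in the camera images.
- stylus: Stylus, 89 mm long, upright in the stand at first. Origin: centre of the pin's flat lower end; z up along it. Upward: steel pin 8 mm in diameter (0 to 36 mm), dark collar 22 mm in diameter (36 to 40), black square handle 16 x 16 mm, sides along its x and y (40 to 85), small button (85 to 89). About 70 g. Grip opposite handle sides, about 62 mm above the origin.
- stand: Stylus stand, fixed: grey block 56 x 56 x 50 mm on a foot 76 x 76 x 8 mm. Origin: centre of its underside; z up, sides along x and y. In its top is an upright central bore, 12 mm in diameter, 40 mm deep, mouth chamfered 2 mm. Fully home, the stylus's collar lies on the block's top and the stylus's origin is 14 mm above the stand's.
- bed: Checking bed, fixed: aluminium plate, x -55 to +110 mm, y +-110 mm, 12 mm thick, carrying two steel posts and, on a saddle, a steel cam plate (18 to 34 mm up, screws to 43 mm). Origin on the underside; x from the cam's front edge to its back (away from the robot within 0.35 rad), y to the left, z up. Trace with the pin's end 14 to 26 mm up. A tall black computer tower stands behind its right end.
- cam (a joint): How far the cam is pressed back (bed x) against its spring, in m: 0 unpressed, about 5 N per mm, damped (springs back in about 0.3 s), rigid along y. The saddle under it is clamped up to 10 mm forward or back along bed x and turned up to 0.1 rad about the bed's z from its middle setting; this is not measured: feel for the edge. Front edge: three tangent arcs (lobes, hollow).
- left_lobe (a point): Centre of the cam's left convex lobe, radius 45 mm, with the saddle at its middle setting (see cam): (25, 45, 26) mm in the bed's frame. The centre of the 8 mm pin runs 49 mm from it where bed y is over 15 mm.
- right_lobe (a point): Centre of the cam's right convex lobe, radius 30 mm, with the saddle at its middle setting: (12, -45, 26) mm in the bed's frame. The pin's centre runs 34 mm from it where bed y is under -23 mm.
- hollow (a point): Centre of the cam's concave hollow, radius 35 mm, with the saddle at its middle setting: (-38.3, -3.9, 26) mm in the bed's frame, in the open in front of the edge. The pin's centre runs 31 mm from it, on its +x side, for bed y from 15 to -23 mm.
- left_post (a point): Top centre of the left steel post, 8 mm in diameter, 42 mm above the bed's underside, at (-16, 91, 42) mm in the bed's frame, just in front of the left end of the cam's edge. The trace starts with the pin touching the cam, close to the post (centres of pin and post within 28 mm).
- right_post (a point): Top centre of the right steel post, same size, at (-12, -80, 42) mm in the bed's frame. The trace ends with the pin touching the cam, close to the post (centres within 25 mm).
- jar: Bystander: white jar with a blue lid, 63 mm in diameter, 66 mm tall, loose. Origin: centre of its underside.
- dropper_oil: Bystander: brown dropper bottle, 30 mm in diameter, 78 mm tall, loose. Origin: centre of its underside.
- vial_a: Bystander: small glass vial with a red cap, 22 mm in diameter, 46 mm tall, loose. Origin: centre of its underside.

How it is judged:
By the outcome, as a careful person would: the job done as asked, in the order asked, and still so for the second after the job is handed in, with the robot touching nothing.
It also fails if it takes over 72 s, if anything falls off the work surface, if the arm or the gripper's body presses on something with over 40 N, if the wrist force passes 120 N, or if a joint passes its speed limit or range.

### The arm

A 6-joint arm with a two-finger parallel gripper is mounted at the origin on a cart in front of the work surface, level with it; the furniture and walls round the work are solid. World frame = base frame: x ahead of the robot, y to its left, z up, the work surface at z = 0. Lengths are in mm, angles in rad, forces in N, time in s.
With the tool pointing down it reaches from about 300 to 775 mm from the base axis. Payload 14.6 kg.
Tool frame: the origin (TCP) lies on the centre line of the jaws, within the pads' length; the fingertips stand 19 mm ahead of it and the grasp point (between the pads) is the TCP (bot.tip_reach is the distance from the TCP to the fingertips, in mm); y points along the fingers, x is the direction in which the jaws open and shut, and the axes are right-handed (so a half turn about y gives the same grasp; the last joint's range is limited). The gripper opens to 85 mm and grips with 20 to 120 N. Pads are 22 mm wide; open, the fingers measure 114 mm over their backs; the gripper's body (76 mm by 85 mm) begins 54 mm behind the grasp point. The pads swing forward as they close: fully open they stand 13 mm farther back than shut.
Start: joints at [-1.262, 0.3, 1.521, -0, 1.321, -0.067], TCP at [201.852, -511.611, 250.281] pointing down, gripper open.
Joint ranges: [-3.03, 3.03], [-0.79, 2.21], [0.23, 2.52], [-1.04, 4.18], [0, 3.07], [-2.55, 2.55]. Speed limits (rad/s): [2.22, 2.22, 2.57, 3.14, 3.14, 3.14].

### API

Orientations are given as a unit quaternion [w, x, y, z].
In Python, from rig import bot gives the robot as it stands. Calls block until the motion is done:
- bot.move_to(position, orientation): joint-space move of the TCP to a pose.
- bot.servo_line(position, attitude=None, speed=150, until_force=None): straight line of the TCP; attitude=None keeps the orientation; speed is the mean speed in mm/s. With until_force (N) it stops when the force on the tool has changed by that much, and returns True; else False.
- bot.move_joints(angles): joint-space move.
- bot.move_gripper(opening, grip_force=None): finger opening in mm; grip_force is the grip in N (None keeps the last); returns when the fingers have stopped.
- bot.dwell(seconds).
- bot.ik(position, orientation): joint angles nearest the present ones, or None.
- bot.read_state(): the state.
- bot.read_camera(name): name is "scene" or "top" or "wrist"; returns a dict with "image" (400x640x3 uint8, blue, green, red), "depth" (400x640 float32, mm along the optical axis (not along the pixel's ray), 0 where there is no reading), "fovy" (degrees; the focal length in pixels is half the picture's height over the tangent of half this angle, whatever the lens; pixels are square), "cx", "cy" (the principal point, pixels), "k1" (the pictures are not rectified: a ray, as slopes to the right and down, at radius r is drawn at 1 + k1 r^2 times it, then the intrinsics apply), "eye" and "attitude" of the camera in the world; the wrist camera has in their place "mount" (4x4, takes a point from camera to tool coordinates, whose origin is the TCP and whose axes are the tool frame's). Camera axes: x right, y down, z forward; pixel columns grow to the right and rows downward; lengths in mm; the calibration is good to about 2 mm. A picture is of the moment at which its call begins: read the wrist's pose just before it.
A pose or a line that the arm cannot do raises bot.MotionError and nothing moves.
- bot.finish_job(): hands the job in, once; it reports no verdict.
The state is a dict: "clock": time; "joint_positions": joint angles; "qvel": joint speeds; "effort": joint torques, N m; "ee_pos": TCP position; "tool_rot": TCP orientation; "ft_force": force on the tool from outside, world axes, zero at the start; "moment": the same for the moment, N m; "grip_width": finger opening in mm.
Only numpy, scipy, OpenCV 4.12 (cv2) and the standard library are available. Lean on these libraries where they do the work, as an engineer would, in place of code of your own. Each camera call takes 0.05 s, during which the arm holds its last target.

## Working session

There is one attempt and no reset: what is moved stays moved. The work goes in short steps, each a Python script; the robot and the scene stay as the last script left them, time stands still between calls to the robot, and variables do not carry over. Pictures are saved under pics/ and viewed, and the job is handed in when it is done.

```bash
ls; mkdir -p pics; python3 - <<'E'
from rig import bot
import cv2,pickle
s=bot.read_state();print(s)
d={}
for n in("scene","top","wrist"):
    c=bot.read_camera(n);d[n]=c;cv2.imwrite(f"pics/{n}0.png",c["image"])
    print(n,{k:v for k,v in c.items() if k not in("image","depth")})
d["s"]=s
pickle.dump(d,open("cam0.pkl","wb"))
E
```

```text
pics
{'clock': 0.0, 'joint_positions': array([-1.26157453e+00,  3.00475022e-01,  1.52159896e+00, -1.92616598e-06,
        1.32070461e+00, -6.65676420e-02]), 'qvel': array([ 0.00068536, -0.00166359,  0.0001167 ,  0.00134166, -0.00029952,
       -0.00110261]), 'effort': array([-1.20567849e-03, -5.43500948e+01, -3.61792874e+01, -8.65241259e-05,
        3.98041957e-03,  1.40828055e-05]), 'ee_pos': array([ 201.80049447, -511.40564413,  249.71158612]), 'tool_rot': array([ 0.58485327, -0.58433746,  0.39813468, -0.39747348]), 'ft_force': array([0.41617912, 0.86291866, 0.20741654]), 'moment': array([-0.04860561,  0.04256718, -0.02648494]), 'grip_width': 85.42167053773316}
scene {'fovy': 47.34368818416128, 'cx': 322.7801057661222, 'cy': 201.45419708539492, 'k1': 0.04148772405271879, 'eye': array([-454.79977091, -562.04359683,  632.1354587 ]), 'attitude': array([-0.45432162,  0.75168339, -0.40396371,  0.25568978])}
top {'fovy': 45.9676552315261, 'cx': 327.38414873919027, 'cy': 201.99115731358245, 'k1': -0.09598780599447662, 'eye': array([ 297.79936214,   -3.26877414, 1157.80329463]), 'attitude': array([-0.05831802,  0.71501077, -0.69453127,  0.05463441])}
wrist {'fovy': 60.085801721088046, 'cx': 318.56734223070623, 'cy': 203.28428847497094, 'k1': -0.025512783862853675, 'mount': array([[ 9.99999406e-01, -1.03686197e-03,  3.36983284e-04,
        -4.55957393e-01],
       [-6.44606914e-04, -3.13019312e-01,  9.49746542e-01,
        -1.23800878e+02],
       [-8.79273800e-04, -9.49746195e-01, -3.13019795e-01,
         8.09792788e+01],
       [ 0.00000000e+00,  0.00000000e+00,  0.00000000e+00,
         1.00000000e+00]])}
```

View pics/scene0.png

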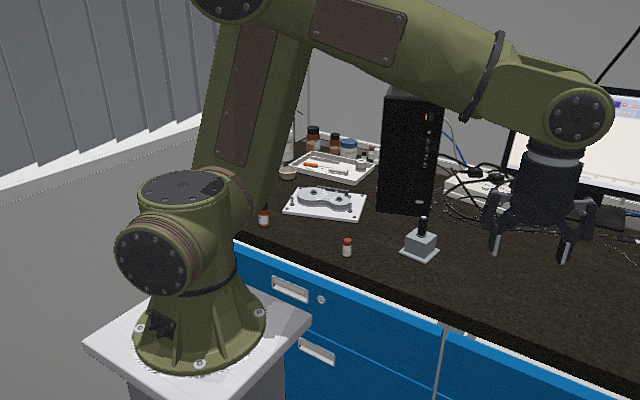

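View pics/top0.png

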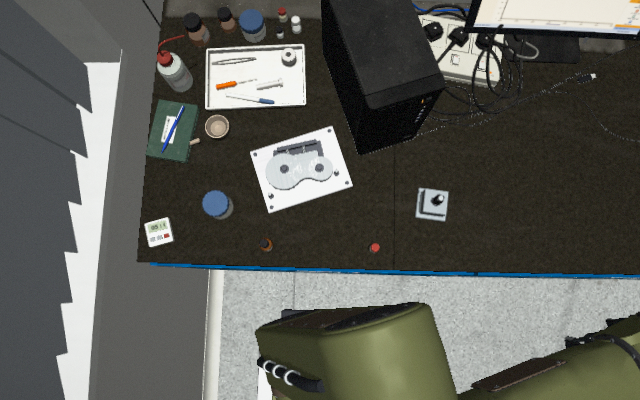

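View pics/wrist0.png

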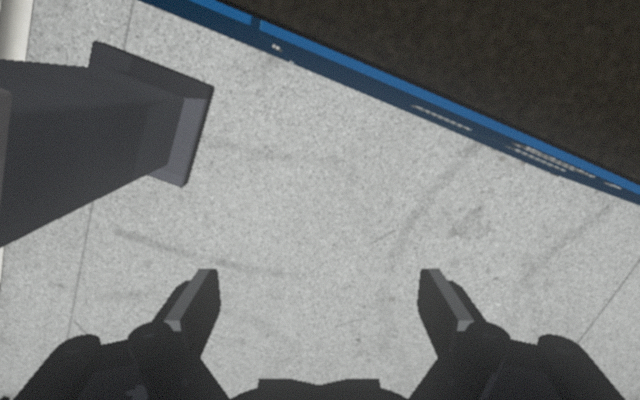

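```bash
cat > h.py <<'E'
import numpy as np, cv2
from scipy.spatial.transform import Rotation as R
def q2m(q): return R.from_quat([q[1],q[2],q[3],q[0]]).as_matrix()
def m2q(m):
    x=R.from_matrix(m).as_quat(); return np.array([x[3],x[0],x[1],x[2]])
def extr(c,s=None):
    if 'eye' in c: return q2m(c['attitude']),np.array(c['eye'])
    Rt=q2m(s['tool_rot']); M=np.array(c['mount'])
    return Rt@M[:3,:3], Rt@M[:3,3]+s['ee_pos']
def foc(c): return c['image'].shape[0]/2/np.tan(np.radians(c['fovy'])/2)
def ray(c,u,v,s=None):
    f=foc(c); xd,yd=(u-c['cx'])/f,(v-c['cy'])/f
    x,y=xd,yd
    for _ in range(30):
        k=1+c['k1']*(x*x+y*y); x,y=xd/k,yd/k
    Rm,e=extr(c,s); return e,Rm@np.array([x,y,1.])
def onz(c,u,v,z,s=None):
    e,d=ray(c,u,v,s); return e+d*(z-e[2])/d[2]
def bydepth(c,u,v,s=None):
    e,d=ray(c,u,v,s); return e+d*c['depth'][int(round(v)),int(round(u))]
def proj(c,P,s=None):
    Rm,e=extr(c,s); p=Rm.T@(np.array(P)-e); x,y=p[0]/p[2],p[1]/p[2]
    k=1+c['k1']*(x*x+y*y); f=foc(c); return np.array([c['cx']+f*x*k,c['cy']+f*y*k])
def crop(c,u0,v0,u1,v1,k,fn):
    cv2.imwrite(fn,cv2.resize(c['image'][v0:v1,u0:u1],None,fx=k,fy=k,interpolation=cv2.INTER_CUBIC))
E
python3 - <<'E'
import pickle
from h import *
d=pickle.load(open("cam0.pkl","rb"));c=d["top"]
crop(c,240,115,370,225,6,"pics/t_bed.png")
crop(c,190,170,460,270,2.9,"pics/t_mid.png")
for n,u,v in [("bed",302,168),("stand",432,190),("jar",217,205),("drop",266,244),("vial",375,248),("towertop",360,40),("tower corner",442,87),("tc2",360,130)]:
    print(n,bydepth(c,u,v).round(0))
E
```

```text
bed [561.  70.  36.]
stand [ 513. -245.   50.]
jar [459. 265.  65.]
drop [370. 143.  78.]
vial [ 370. -110.   49.]
towertop [743. -50. 336.]
tower corner [ 652. -203.  339.]
tc2 [619. -62. 168.]
```

View pics/t_bed.png

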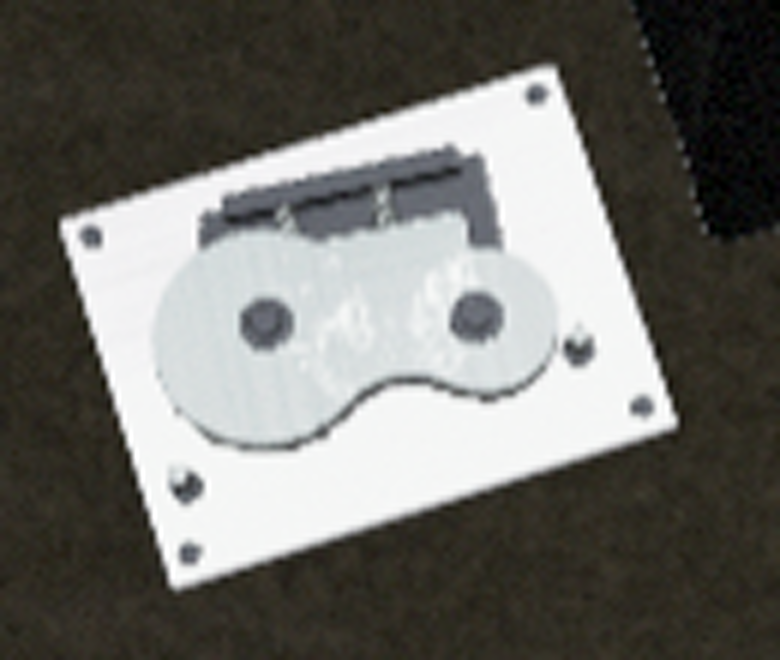

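View pics/t_mid.png

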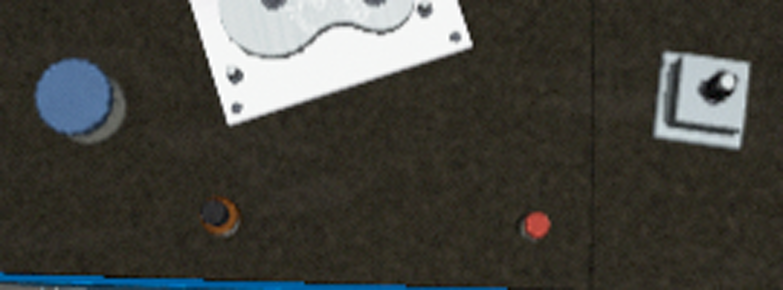

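```bash
python3 - <<'E'
import pickle
from h import *
d=pickle.load(open("cam0.pkl","rb"));c=d["top"]
def U(p,u0=240,v0=115,k=6): return (u0+(p[0]+.5)/k-.5, v0+(p[1]+.5)/k-.5)
bl,br,fr,fl=[onz(c,*U(p),12)[:2] for p in [(60,218),(555,65),(678,425),(177,590)]]
print(bl,br,fr,fl)
loc=np.array([[110,110],[110,-110],[-55,-110],[-55,110]])
W=np.array([bl,br,fr,fl])
M=cv2.estimateAffinePartial2D(loc.astype(np.float32),W.astype(np.float32))[0]
print(M,np.arctan2(M[1,0],M[0,0]),np.hypot(M[0,0],M[1,0]))
yaw=np.arctan2(M[1,0],M[0,0]);Rz=np.array([[np.cos(yaw),-np.sin(yaw)],[np.sin(yaw),np.cos(yaw)]])
o=W.mean(0)-Rz@loc.mean(0);print("o",o,yaw)
for n,p,z in [("ls",(265,323),43),("rs",(476,318),43),("lp",(183,478),42),("rp",(578,340),42)]:
    w=onz(c,*U(p),z)[:2]; print(n,w,Rz.T@(w-o))
for n,u,v in [("st",435.5,200)]: print(onz(c,718/2.9+190,86/2.9+170,103))
for p in [(665,52),(750,62),(742,150),(655,138)]:print(onz(c,p[0]/2.9+190,p[1]/2.9+170,8))
E
```

```text
[606.96543643 204.92107543] [679.31615577  -0.70545347] [525.84565524 -55.7075667 ] [451.19153963 147.82032358]
[[ 9.32491291e-01 -3.36119231e-01  5.40186186e+02]
 [ 3.36119231e-01  9.32491291e-01  6.48388188e+01]] 0.3459564995815689 0.9912195238890347
o [539.95902949  64.75693654] 0.3459564995815689
ls [556.93408527 113.45653299] [32.48318035 40.05803549]
rs [561.38090603  28.2042855 ] [  7.75778138 -41.65104945]
lp [492.55565245 143.66895715] [-17.83599715  90.31093156]
rp [553.6838124  -13.24483739] [-13.53853045 -78.03431678]
[ 480.45158601 -246.0525582   103.        ]
[ 525.1829472  -222.27940929    8.        ]
[ 518.64151144 -295.89465081    8.        ]
[ 442.27427114 -288.14076681    8.        ]
[ 450.51638509 -213.59540094    8.        ]
```

```bash
python3 - <<'E'
import pickle
from h import *
d=pickle.load(open("cam0.pkl","rb"));c=d["top"]
crop(c,310,0,450,165,3.5,"pics/t_tow.png")
for v in range(0,160,10):
    for u in range(318,450,4):
        if c['depth'][v,u]>0:
            p=bydepth(c,u,v)
            if p[2]>20: print(p.round(0),end=' ') if (u%20==10) else None
# tower points
pts=np.array([bydepth(c,u,v) for v in range(0,160) for u in range(318,450) if c['depth'][v,u]>0])
t=pts[pts[:,2]>30]
np.save("tow.npy",t)
m=t[(t[:,1]<0)]
print()
print("minx",m[m[:,0].argsort()[:5]],"maxy",m[(-m[:,1]).argsort()[:5]])
top=t[t[:,2]>325]; print(cv2.minAreaRect(top[:,:2].astype(np.float32)),cv2.boxPoints(cv2.minAreaRect(top[:,:2].astype(np.float32))))
# arm points in scene cam
c=d["scene"]
q=np.array([bydepth(c,u,v) for v in range(60,270,3) for u in range(440,620,3) if c['depth'][v,u]>0])
ang=-1.2616
r=q[:,0]*np.cos(ang)+q[:,1]*np.sin(ang); l=-q[:,0]*np.sin(ang)+q[:,1]*np.cos(ang)
for z in range(150,700,25):
    s=(abs(q[:,2]-z)<12)&(abs(l)<150)&(r>250)&(r<700)
    if s.any(): print(z,s.sum(),"r",r[s].min().round(),r[s].max().round(),"lat",l[s].min().round(),l[s].max().round())
E
```

```text
[825.   9. 338.] [826. -29. 337.] [828. -68. 337.] [ 828. -106.  338.] [ 832. -146.  336.] [817.   9. 315.] [806. -30. 335.] [807. -68. 336.] [ 808. -107.  336.] [ 810. -145.  336.] [ 980. -244.   66.] [819.   9. 275.] [784. -30. 337.] [785. -68. 337.] [ 786. -106.  337.] [ 786. -144.  340.] [ 959. -246.   53.] [818.   9. 237.] [762. -30. 337.] [763. -68. 339.] [ 766. -107.  335.] [ 766. -145.  337.] [ 920. -241.   71.] [818.   9. 192.] [741. -31. 338.] [742. -68. 339.] [ 745. -107.  335.] [ 745. -144.  338.] [ 902. -244.   55.] [818.   9. 146.] [720. -31. 338.] [723. -69. 334.] [ 723. -106.  337.] [ 726. -144.  335.] [ 726. -182.  338.] [816.   9.  98.] [706. -32. 325.] [701. -69. 339.] [ 705. -107.  333.] [ 705. -144.  336.] [ 707. -182.  335.] [814.   8.  47.] [701. -33. 292.] [683. -69. 333.] [ 683. -106.  337.] [ 683. -144.  338.] [ 685. -181.  338.] [696. -35. 255.] [661. -69. 337.] [ 662. -106.  339.] [ 665. -144.  335.] [ 665. -181.  338.] [692. -37. 213.] [642. -70. 336.] [ 643. -106.  337.] [ 644. -144.  337.] [ 645. -180.  339.] [687. -39. 170.] [621. -70. 339.] [ 622. -10
[... 765 characters left out ...]
9e+02]
 [ 8.25740638e+02 -1.60545810e-01  3.36870989e+02]]
((740.5339965820312, -99.89947509765625), (245.4699249267578, 153.98451232910156), 19.87820053100586) [[ 598.93286   -69.227165]
 [ 651.2909   -214.03691 ]
 [ 882.13513  -130.57178 ]
 [ 829.7771     14.237961]]
250 24 r 491.0 602.0 lat 22.0 50.0
275 42 r 490.0 603.0 lat 21.0 48.0
300 110 r 474.0 621.0 lat 17.0 52.0
325 149 r 476.0 618.0 lat 15.0 48.0
350 136 r 478.0 615.0 lat 2.0 50.0
375 113 r 510.0 581.0 lat -2.0 36.0
400 133 r 510.0 583.0 lat -2.0 48.0
425 93 r 513.0 581.0 lat 2.0 44.0
450 137 r 419.0 579.0 lat -25.0 38.0
475 351 r 392.0 587.0 lat -26.0 20.0
500 410 r 389.0 584.0 lat -26.0 78.0
525 369 r 386.0 561.0 lat -25.0 92.0
```

View pics/t_tow.png

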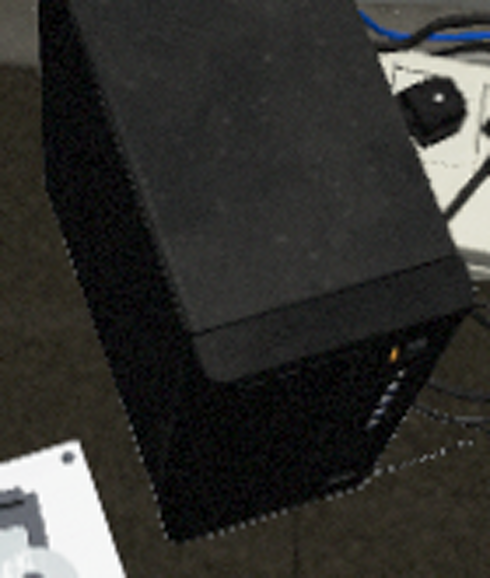

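```bash
cat >> h.py <<'E'
def qyaw(phi):
    c,s=np.cos(phi),np.sin(phi)
    return m2q(np.array([[c,0,-s],[s,0,c],[0,-1,0]]))
E
python3 - <<'E'
from rig import bot
from h import *
s=bot.read_state();print(q2m(s['tool_rot']).round(3),s['clock'])
print([bot.read_state()['ft_force'].round(2) for _ in range(4)],bot.read_state()['clock'])
for phi in np.radians([-180,-90,-45,0,90]):
    for p in [(484,-255,220),(484,-255,76),(500,125,82),(545,0,82)]:
        q=bot.ik(p,qyaw(phi-0.088)); print(round(phi,2),p,None if q is None else np.round(q,2))
E
```

```text
[[ 0.367 -0.     0.93 ]
 [-0.93   0.001  0.367]
 [-0.001 -1.     0.   ]] 0.15
[array([0.5 , 1.04, 0.53]), array([0.5 , 1.04, 0.53]), array([0.5 , 1.04, 0.53]), array([0.5 , 1.04, 0.53])] 0.15
-3.14 (484, -255, 220) None
-3.14 (484, -255, 76) None
-3.14 (500, 125, 82) None
-3.14 (545, 0, 82) None
-1.57 (484, -255, 220) [-0.55  0.32  1.57 -0.    1.25  1.11]
-1.57 (484, -255, 76) [-0.55  0.5   1.68 -0.    0.96  1.11]
-1.57 (500, 125, 82) [ 0.17  0.43  1.77 -0.    0.94  1.83]
-1.57 (545, 0, 82) [-0.07  0.49  1.69 -0.    0.97  1.59]
-0.79 (484, -255, 220) [-0.55  0.32  1.57 -0.    1.25  0.32]
-0.79 (484, -255, 76) [-0.55  0.5   1.68 -0.    0.96  0.32]
-0.79 (500, 125, 82) [ 0.17  0.43  1.77 -0.    0.94  1.05]
-0.79 (545, 0, 82) [-0.07  0.49  1.69 -0.    0.97  0.81]
0.0 (484, -255, 220) [-0.55  0.32  1.57 -0.    1.25 -0.46]
0.0 (484, -255, 76) [-0.55  0.5   1.68 -0.    0.96 -0.46]
0.0 (500, 125, 82) [ 0.17  0.43  1.77 -0.    0.94  0.26]
0.0 (545, 0, 82) [-0.07  0.49  1.69 -0.    0.97  0.02]
1.57 (484, -255, 220) [-0.55  0.32  1.57 -0.    1.25 -2.03]
1.57 (484, -255, 76) [-0.55  0.5   1.68 -0.    0.96 -2.03]
1.57 (500, 125, 82) [ 0.17  0.43  1.77 -0.    0.94 -1.31]
1.57 (545, 0, 82) [-0.07  0.49  1.69 -0.    0.97 -1.55]
```

```bash
python3 - <<'E'
from rig import bot
from h import *
import pickle
bot.move_to([484,-255,215],qyaw(-0.088)); bot.dwell(0.2)
s=bot.read_state();c=bot.read_camera("wrist");pickle.dump((s,c),open("w1.pkl","wb"))
print(s['clock'],s['ee_pos'],s['ft_force'])
cv2.imwrite("pics/w1.png",c['image'])
E
```

```text
1.775 [ 483.6329787  -255.73985952  215.08525742] [ 0.37605606  0.10412075 -0.23067924]
```

View pics/w1.png

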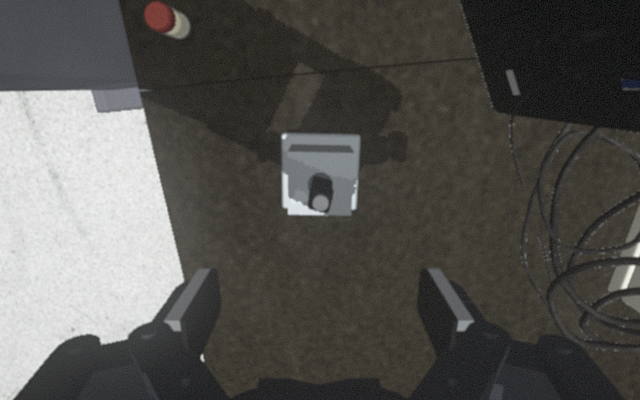

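```bash
python3 - <<'E'
from h import *
import pickle
s,c=pickle.load(open("w1.pkl","rb"))
crop(c,270,120,370,225,6,"pics/w1c.png")
im=cv2.imread("pics/w1c.png"); im=cv2.convertScaleAbs(im,alpha=1.8,beta=20); cv2.imwrite("pics/w1c.png",im)
E
```

```text
(no output)
```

View pics/w1c.png

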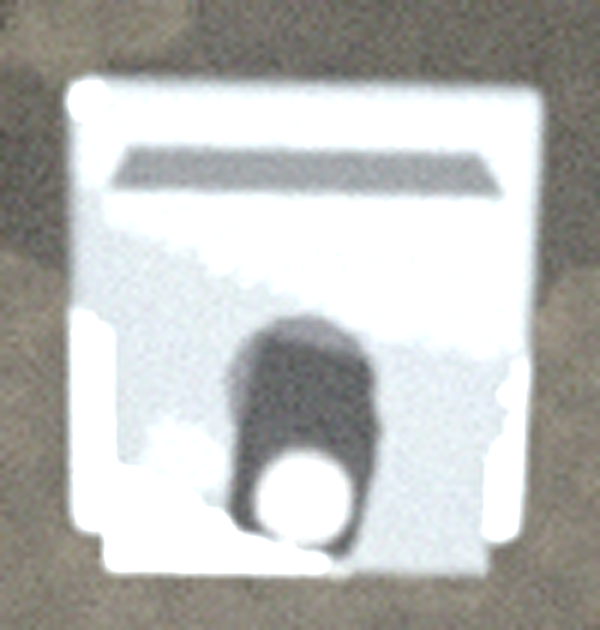

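```bash
python3 - <<'E'
from h import *
import pickle
s,c=pickle.load(open("w1.pkl","rb"))
im=c['image'][165:220,300:345]; im=cv2.resize(im,None,fx=11,fy=11,interpolation=cv2.INTER_CUBIC).astype(float)
im=np.clip((im/255)**0.5*330-20,0,255).astype(np.uint8); cv2.imwrite("pics/w1d.png",im)
def U(p,u0=270,v0=120,k=6): return (u0+(p[0]+.5)/k-.5, v0+(p[1]+.5)/k-.5)
print("button",onz(c,*U((303,498)),103,s))
for p,z in [((72,80),8),((540,88),8),((105,190),50),((502,196),50),((103,572),50),((488,575),50)]: print(onz(c,*U(p),z,s).round(1))
E
```

```text
button [ 485.38297359 -252.19968566  103.        ]
[ 453.  -210.9    8. ]
[ 526.3 -218.9    8. ]
[ 460.5 -221.9   50. ]
[ 515.8 -227.8   50. ]
[ 453.5 -278.4   50. ]
[ 510.3 -284.    50. ]
```

View pics/w1d.png

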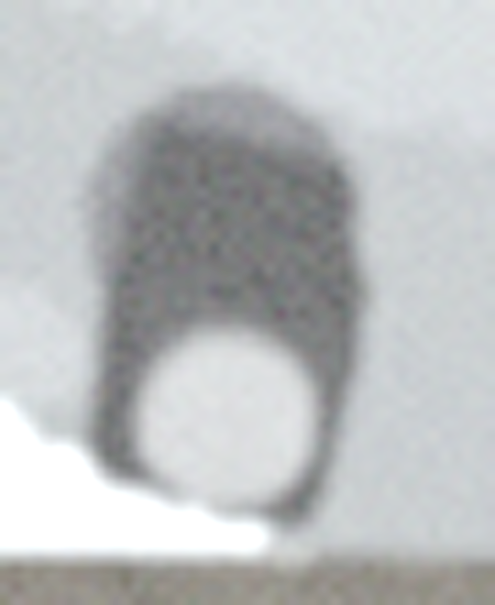

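```bash
python3 - <<'E'
from h import *
import pickle
s,c=pickle.load(open("w1.pkl","rb"))
base=cv2.imread("pics/w1d.png")
outs=[]
ctr=np.array([485.3,-252.4])
for yaw in (-0.28,-0.33,-0.38):
    im=base.copy()
    for z in (54,99):
        P=[]
        for a in range(4):
            v=8*np.sqrt(2)*np.array([np.cos(yaw+np.pi/4+a*np.pi/2),np.sin(yaw+np.pi/4+a*np.pi/2)])
            p=proj(c,[*(ctr+v),z],s); P.append(((p-[300,165]+.5)*11-.5))
        cv2.polylines(im,[np.int32(np.round(P))],True,(0,0,255) if z==99 else (0,160,0),1)
    t=np.arange(0,6.3,.2);P=[(proj(c,[ctr[0]+11*np.cos(a),ctr[1]+11*np.sin(a),54],s)-[300,165]+.5)*11-.5 for a in t]
    cv2.polylines(im,[np.int32(P)],True,(255,0,0),1)
    outs.append(im)
cv2.imwrite("pics/w1e.png",cv2.resize(np.hstack(outs),(800,326)))
E
```

```text
(no output)
```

View pics/w1e.png

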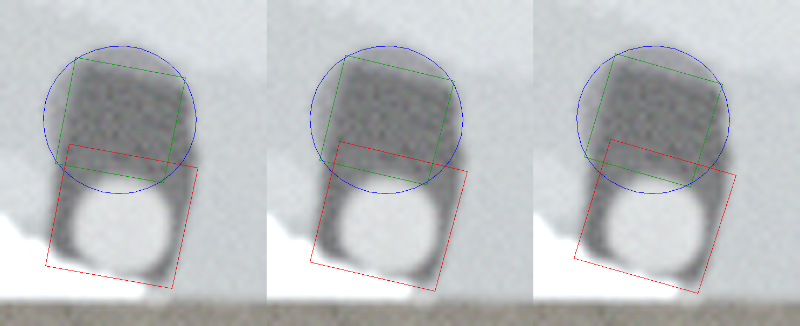

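```bash
python3 - <<'E'
from rig import bot
from h import *
import pickle
Q=qyaw(-0.31)
bot.servo_line([485.2,-252.6,120],Q,speed=120)
bot.servo_line([485.2,-252.6,78],Q,speed=80)
s=bot.read_state();print(s['clock'],s['ee_pos'],s['ft_force'])
bot.move_gripper(10,60)
bot.dwell(0.2)
s=bot.read_state();c=bot.read_camera("wrist");pickle.dump((s,c),open("w2.pkl","wb"))
print(s['clock'],s['ee_pos'],s['ft_force'],s['grip_width'],s['moment'])
cv2.imwrite("pics/w2.png",c['image'])
E
```

```text
3.4417 [ 485.34667606 -252.69197815   78.15040097] [-0.11618096 -1.16956306  0.03599124]
4.275 [ 485.28186669 -252.64843887   78.19756904] [-0.86341564  0.25510139  4.46872706] 15.091220338414459 [0.06580637 0.2035693  0.00307793]
```

View pics/w2.png

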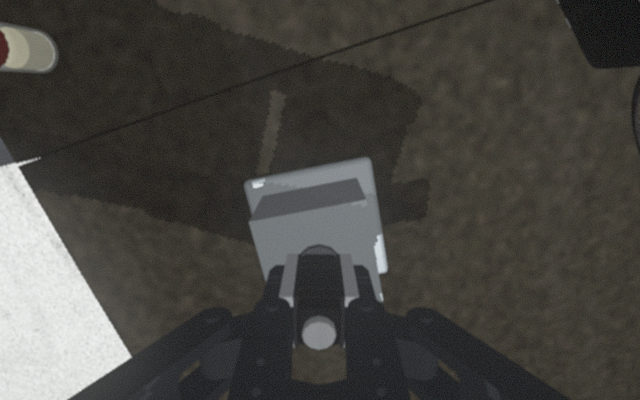

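```bash
python3 - <<'E'
from rig import bot
from h import *
import pickle
yaw=0.346;o=np.array([540,64.8])
Rz=np.array([[np.cos(yaw),-np.sin(yaw)],[np.sin(yaw),np.cos(yaw)]])
bot.servo_line([485.2,-252.6,150],None,speed=100)
s=bot.read_state();print(s['clock'],s['ee_pos'],s['ft_force'],s['grip_width'])
bot.servo_line([475,10,200],qyaw(yaw),speed=220)
p=o+Rz@np.array([0,-35]);print(p)
bot.servo_line([*p,200],qyaw(yaw),speed=150)
bot.dwell(0.2)
s=bot.read_state();c=bot.read_camera("wrist");pickle.dump((s,c),open("w3.pkl","wb"))
print(s['clock'],s['ee_pos'],s['ft_force'],s['grip_width'],s['moment'])
cv2.imwrite("pics/w3.png",c['image'])
t=bot.read_camera("top");pickle.dump(t,open("t3.pkl","wb"));cv2.imwrite("pics/t3.png",t['image'])
E
```

```text
5.1917 [ 484.9292641  -252.43296343  149.32293036] [ 0.10806009  0.61901139 -1.03383842] 15.037182594159596
[551.86981542  31.87421251]
7.4417 [551.46122943  31.61397474 200.26823991] [-0.93131545  0.52536536 -1.20063821] 15.460549558073003 [-0.00741543 -0.01265244 -0.00305537]
```

View pics/w3.png

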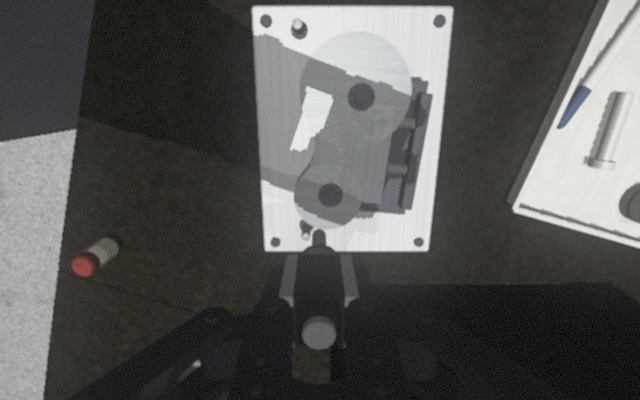

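```bash
python3 - <<'E'
from h import *
import pickle
s,c=pickle.load(open("w3.pkl","rb"))
def g(u0,v0,u1,v1,k,fn):
    im=cv2.resize(c['image'][v0:v1,u0:u1],None,fx=k,fy=k,interpolation=cv2.INTER_CUBIC).astype(float)
    im=np.clip((im-60)*1.6,0,255).astype(np.uint8)
    for i in range(0,u1-u0,10): cv2.putText(im,str(u0+i),(int(i*k),8),0,.3,(0,0,255)); 
    for i in range(0,v1-v0,10): cv2.putText(im,str(v0+i),(0,int(i*k+4)),0,.3,(0,0,255))
    cv2.imwrite(fn,im)
g(245,0,375,130,5,"pics/w3a.png"); g(245,120,375,255,5,"pics/w3b.png");g(350,0,460,255,3,"pics/w3c.png")
E
```

```text
(no output)
```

View pics/w3a.png

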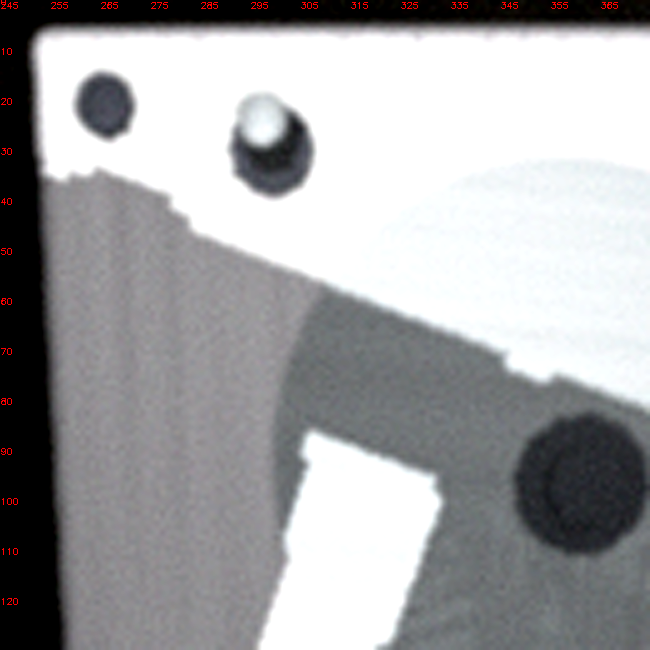

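View pics/w3b.png

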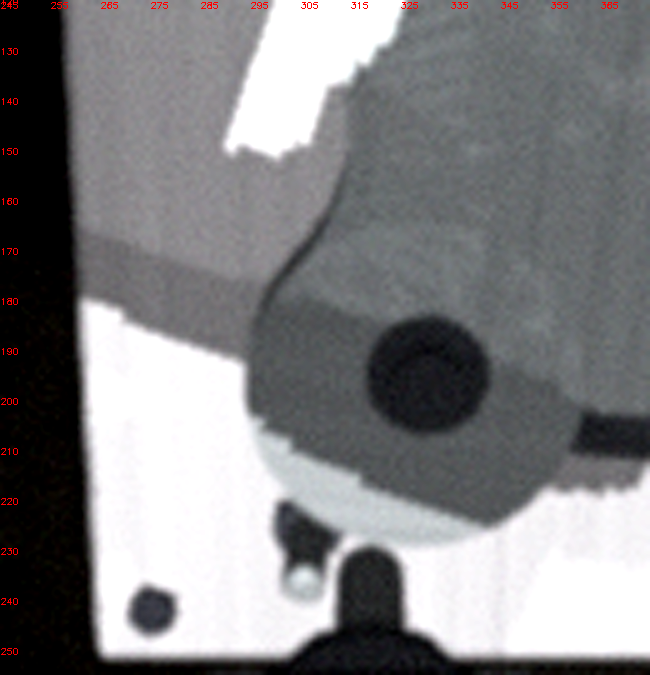

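View pics/w3c.png

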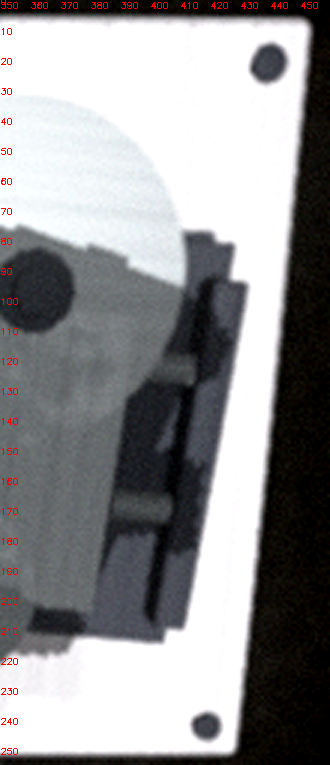

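```bash
cat > fit.py <<'E'
from h import *
import pickle
from scipy.optimize import least_squares
s,c=pickle.load(open("w3.pkl","rb"))
pts=[((251.5,5.2),(-55,110,12)),((264.3,251.5),(-55,-110,12)),((452.6,5.8),(110,110,12)),((428.9,250.5),(110,-110,12)),((297.9,23.5),(-16,91,42)),((305.7,236.3),(-12,-80,42))]
def T(p,b):
    y=p[2];R2=np.array([[np.cos(y),-np.sin(y)],[np.sin(y),np.cos(y)]]);w=np.array([p[0],p[1]])+R2@np.array(b[:2]);return np.array([*w,b[2]+(p[3] if len(p)>3 else 0)])
f=lambda p:np.concatenate([proj(c,T(p,b),s)-np.array(u) for u,b in pts])
r0=least_squares(f,[540,65,.346]);print(r0.x,r0.fun.round(1))
r=least_squares(f,[540,65,.346,0]);print(r.x,r.fun.round(1))
L=[(299.3,89.9),(299.9,79.9),(304.9,66.9),(309.9,56.9),(320.9,44.9),(334.9,35.9),(348.9,32.3),(364.9,31.9),(389.9,39.9),(404.9,59.9),(411.5,78.2),(411.5,93.2)]
Rr=[(294.5,193.9),(294.9,199.9),(297.3,211.9),(304.9,220.9),(314.9,226.9),(328.9,229.3),(340.9,225.9),(354.9,217.9),(360.9,207.9)]
for res in (r0,r):
    p=res.x; z=34+(p[3] if len(p)>3 else 0)
    y=p[2];R2=np.array([[np.cos(y),-np.sin(y)],[np.sin(y),np.cos(y)]])
    for nm,l,rad in(("L",L,45),("R",Rr,30)):
        B=np.array([R2.T@(onz(c,u,v,z,s)[:2]-p[:2]) for u,v in l])
        q=least_squares(lambda a:np.hypot(B[:,0]-a[0],B[:,1]-a[1])-rad,[15,45 if nm=="L" else -45])
        q2=least_squares(lambda a:np.hypot(B[:,0]-a[0],B[:,1]-a[1])-a[2],[15,45 if nm=="L" else -45,rad])
        print(nm,q.x,q.fun.round(1),q2.x)
E
python3 fit.py
```

```text
[5.40010226e+02 6.60994086e+01 3.46978298e-01] [-1.2 -0.5 -0.3  0.8  2.3 -1.   0.2  1.4 -0.9  0.  -0.1  0.5]
[ 5.40097577e+02  6.61246010e+01  3.47079431e-01 -2.62308299e+00] [-0.5  0.2  0.2 -0.3  1.2 -0.3 -0.5  0.2 -0.6  0.7  0.1 -0.6]
L [29.56626622 42.15298948] [ 0.2  0.6 -0.2  0.1 -0.1 -0.1 -0.5 -0.4  1.1 -0.1  0.2 -0.2] [29.57326601 41.90799195 45.18999739]
R [  8.26857782 -46.18901753] [-0.  -0.4  0.6  0.2  0.1 -0.  -1.   0.5  0.4] [  8.33106897 -45.97105892  30.17515172]
L [29.7340063  42.65552002] [ 0.6  0.9 -0.   0.2 -0.1 -0.2 -0.6 -0.5  1.1  0.   0.5  0.2] [29.75692068 41.8871366  45.59866592]
R [  8.15382013 -47.33992506] [ 0.2 -0.3  0.7  0.2  0.  -0.1 -1.   0.6  0.7] [  8.31365555 -46.78446608  30.44803598]
```

```bash
cat > g.py <<'E'
from h import *
BO=np.array([540.0,65.8]);BY=0.347
RB=np.array([[np.cos(BY),-np.sin(BY)],[np.sin(BY),np.cos(BY)]])
def b2w(p): return BO+RB@np.asarray(p)
def w2b(w): return RB.T@(np.asarray(w)[:2]-BO)
QB=qyaw(0.346); ZT=84.2
E
python3 - <<'E'
from rig import bot
from g import *
import pickle
p=b2w([-27,70]);print(p)
bot.servo_line([*p,150],QB,speed=150)
bot.servo_line([*p,ZT],QB,speed=80)
bot.dwell(0.3)
F=[];P=[]
for i in range(15):
    s=bot.read_state();F.append(RB.T@s['ft_force'][:2]);P.append(w2b(s['ee_pos']));bot.dwell(0.02)
print(np.mean(F,0),np.std(F,0),np.mean(P,0),np.std(P,0),np.round(np.array(F)[:,0],2),s['ee_pos'],s['clock'])
c=bot.read_camera("wrist");cv2.imwrite("pics/w4.png",c['image']);pickle.dump((s,c),open("w4.pkl","wb"))
c=bot.read_camera("scene");crop(c,240,150,440,280,4,"pics/s4.png")
E
```

```text
[490.80380567 122.44569237]
[-0.16830503  0.07310526] [0.61835524 0.48248374] [-26.9526035   69.99423888] [0.02906973 0.01297478] [-0.99  0.96  0.52 -0.79 -0.06 -0.73 -0.28 -1.52 -0.   -0.21  0.59  0.09
  0.07 -0.01 -0.17] [490.80346489 122.42671175  84.23786266] 10.0
```

View pics/w4.png

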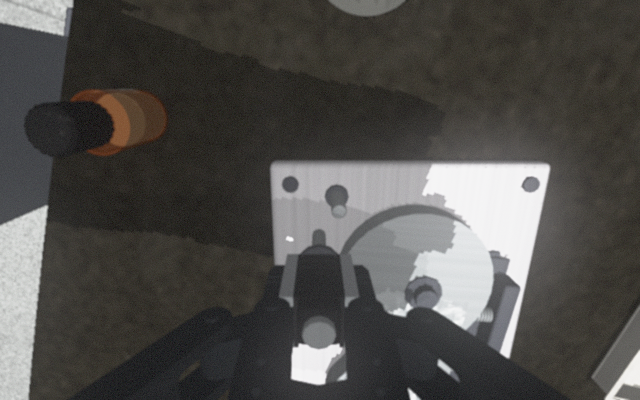

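View pics/s4.png

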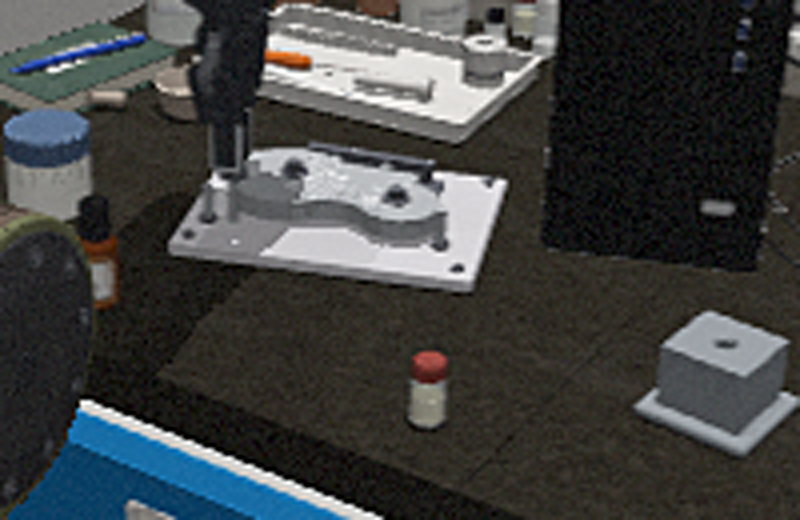

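```bash
cat >> g.py <<'E'
F0=np.array([-0.168,0.073])
def rd(bot,n=5,dt=0.017):
    F=[];P=[]
    for i in range(n):
        bot.dwell(dt); s=bot.read_state();F.append(RB.T@s['ft_force'][:2]);P.append(w2b(s['ee_pos']))
    return np.mean(F,0)-F0,np.mean(P,0),s
def go(bot,b,v): bot.servo_line([*b2w(b),ZT],None,speed=v)
E
python3 - <<'E'
from rig import bot
from g import *
y=70.2
go(bot,[-15.5,y],15)
F,P,s=rd(bot,10);print(F,P,s['clock'])
x=-15.5
while x<-5:
    x+=0.4; go(bot,[x,y],8); F,P,s=rd(bot,5)
    print(round(x,2),F.round(2),P.round(2))
    if -F[0]>1.2:
        F,P,s=rd(bot,8); print("chk",F.round(2))
        if -F[0]>1.0: break
d=-F[0]/5; x+=np.clip(0.65-d,-.5,.5); go(bot,[x,y],8); F,P,s=rd(bot,12)
print("contact",x,F,P,s['clock'])
open("x0","w").write(repr(float(x)))
E
```

```text
[0.04299147 0.10674219] [-15.55943598  70.2002543 ] 11.2
-15.1 [0.21 0.07] [-15.1  70.2]
-14.7 [-0.1 -0.1] [-14.69  70.2 ]
-14.3 [0.05 0.08] [-14.3  70.2]
-13.9 [0.17 0.09] [-13.9  70.2]
-13.5 [ 0.12 -0.33] [-13.49  70.2 ]
-13.1 [0.2 0.3] [-13.1  70.2]
-12.7 [0.53 0.28] [-12.69  70.21]
-12.3 [0.18 0.02] [-12.29  70.2 ]
-11.9 [-0.76  0.21] [-11.96  70.21]
-11.5 [-2.03  0.39] [-11.61  70.22]
chk [-1.53  0.22]
contact -11.155850663903887 [-3.10622541  0.24946403] [-11.25259257  70.2177923 ] 15.1167
```

```bash
cat > tr.py <<'E'
from rig import bot
from g import *
import sys,json,os
n1=int(sys.argv[1])
CL=np.array([29.5,42.5]);CR=np.array([8.3,-46.2])
psi=-0.092
H=np.array([[np.cos(psi),-np.sin(psi)],[np.sin(psi),np.cos(psi)]])@np.array([-38.3,-3.9])+[.5,0]
aL=np.arctan2(CL[1]-H[1],CL[0]-H[0]); aR=np.arctan2(H[1]-CR[1],CR[0]-H[0])
th=np.arcsin((70.2-CL[1])/49)
t=np.linspace(th,-aL,400); A=CL+49*np.c_[-np.cos(t),np.sin(t)]
t=np.linspace(aL,-aR,300); B=H+31*np.c_[np.cos(t),np.sin(t)]
t=np.linspace(-aR,0.60,300); C=CR+34*np.c_[-np.cos(t),-np.sin(t)]
print("joins",A[-1],B[0],B[-1],C[0],"end",C[-1],np.hypot(*(C[-1]-[-12,-80])))
X=np.r_[A,B,C]; o=np.argsort(-X[:,1]); X=X[o]
# smooth monotone x(y)
ys=X[:,1]; xs=X[:,0]
S=np.r_[0,np.cumsum(np.hypot(np.diff(xs),np.diff(ys)))]
n=int(np.ceil(S[-1]/2.0)); st=np.linspace(0,S[-1],n+1)
px,py=np.interp(st,S,xs),np.interp(st,S,ys)
if os.path.exists("st.json"): i,e=json.load(open("st.json"))
else: i=0;e=float(open("x0").read())-px[0]
DT=0.65
print("n",n,"len",S[-1],i,e)
while i<min(n1,n):
    i+=1
    go(bot,[px[i]+e,py[i]],16); F,P,s=rd(bot,4)
    d=-F[0]/5; 
    print(i,"y%.1f d%.2f Fy%.1f e%.2f tr(%.2f %.2f)"%(py[i],d,F[1],e,P[0]-px[i]-e,P[1]-py[i]))
    e+=float(np.clip(0.4*(DT-d),-.3,.3))
    k=0
    while (d<0.3 or d>1.0) and k<3:
        go(bot,[px[i]+e,py[i]],10); F,P,s=rd(bot,5); d=-F[0]/5; k+=1
        print("   fix d%.2f e%.2f"%(d,e)); e+=float(np.clip(0.4*(DT-d),-.3,.3))
    json.dump([i,e],open("st.json","w"))
s=bot.read_state();P=w2b(s['ee_pos']);print(s['clock'],P,np.hypot(*(P-[-12,-80])),s['ee_pos'])
E
python3 tr.py 8
```

```text
joins [-11.86363599  16.23120448] [-11.82749183  16.25415854] [-15.96655832 -22.17518207] [-15.86167713 -22.27901845] end [-19.76141091 -65.3978441 ] 16.53670028535108
n 74 len 146.03237032585113 0 -0.23667204780630513
1 y68.6 d0.49 Fy2.9 e-0.24 tr(-0.05 0.07)
2 y66.9 d0.53 Fy3.2 e-0.17 tr(-0.08 -0.05)
3 y65.1 d0.62 Fy2.5 e-0.13 tr(-0.07 -0.08)
4 y63.4 d0.65 Fy2.1 e-0.11 tr(-0.06 -0.11)
5 y61.6 d0.58 Fy1.7 e-0.11 tr(-0.04 -0.12)
6 y59.7 d0.68 Fy2.5 e-0.09 tr(-0.04 -0.11)
7 y57.9 d0.67 Fy1.6 e-0.10 tr(-0.03 -0.11)
8 y56.0 d0.59 Fy1.2 e-0.10 tr(-0.02 -0.12)
17.85 [-17.74378543  55.85309855] 135.974466194832 [504.31937581 112.2898225   84.19151989]
```

```bash
python3 tr.py 40
```

```text
joins [-11.86363599  16.23120448] [-11.82749183  16.25415854] [-15.96655832 -22.17518207] [-15.86167713 -22.27901845] end [-19.76141091 -65.3978441 ] 16.53670028535108
n 74 len 146.03237032585113 8 -0.08142069836833923
9 y54.1 d0.56 Fy1.9 e-0.08 tr(-0.02 -0.11)
10 y52.1 d0.64 Fy1.2 e-0.05 tr(-0.03 -0.10)
11 y50.2 d0.62 Fy1.3 e-0.04 tr(-0.02 -0.11)
12 y48.2 d0.59 Fy1.0 e-0.03 tr(-0.02 -0.11)
13 y46.3 d0.60 Fy0.8 e-0.01 tr(-0.01 -0.10)
14 y44.3 d0.64 Fy0.8 e0.01 tr(-0.00 -0.10)
15 y42.3 d0.72 Fy0.7 e0.01 tr(0.00 -0.11)
16 y40.4 d0.58 Fy-0.1 e-0.01 tr(0.02 -0.12)
17 y38.4 d0.62 Fy-0.0 e0.02 tr(-0.00 -0.10)
18 y36.4 d0.66 Fy-0.6 e0.03 tr(0.02 -0.11)
19 y34.5 d0.68 Fy-0.4 e0.02 tr(0.03 -0.11)
20 y32.5 d0.55 Fy-0.1 e0.01 tr(0.04 -0.12)
21 y30.6 d0.48 Fy-0.3 e0.05 tr(0.03 -0.10)
22 y28.7 d0.71 Fy-1.0 e0.12 tr(0.02 -0.11)
23 y26.8 d0.60 Fy-0.6 e0.10 tr(0.04 -0.11)
24 y25.0 d0.57 Fy-0.9 e0.12 tr(0.05 -0.10)
25 y23.1 d0.62 Fy-0.9 e0.15 tr(0.05 -0.09)
26 y21.3 d0.50 Fy-1.2 e0.16 tr(0.05 -0.10)
27 y19.6 d0.50 Fy-0.8 e0.22 tr(0.04 -0.10)
28 y17.9 d0.57 Fy-1.3 e0.28 tr(0.04 -0.10)
29 y16.2 d0.63 Fy-1.2 e0.31 tr(0.01 -0.08)
30 y14.5 d0.72 Fy-1.0 e0.32 tr(-0.00 -0.07)
31 y12.8 d0.68 Fy-0.3 e0.29 tr(0.01 -0.07)
32 y11.0 d0.82 Fy-1.1 e0.28 tr(0.00 -0.07)
33 y9.1 d0.87 Fy-0.3 e0.21 tr(0.01 -0.07)
34 y7.2 d0.71 Fy0.1 e0.12 tr(0.03 -0.07)
35 y5.3 d0.84 Fy0.6 e0.10 tr(0.01 -0.08)
36 y3.3 d0.85 Fy0.6 e0.02 tr(0.01 -0.10)
37 y1.4 d0.79 Fy0.3 e-0.06 tr(0.02 -0.08)
38 y-0.6 d0.76 Fy0.3 e-0.12 tr(0.02 -0.08)
39 y-2.6 d0.73 Fy1.4 e-0.16 tr(-0.01 -0.08)
40 y-4.5 d0.80 Fy1.2 e-0.19 tr(-0.01 -0.07)
28.7833 [-7.47301316 -4.59793073] 75.53784257345012 [534.5360553   58.93471043  84.2055337 ]
```

```bash
python3 tr.py 68; python3 - <<'E'
from rig import bot
from g import *
c=bot.read_camera("scene");crop(c,240,130,440,260,4,"pics/s5.png")
c=bot.read_camera("top");crop(c,240,60,400,220,5,"pics/t5.png")
E
```

```text
joins [-11.86363599  16.23120448] [-11.82749183  16.25415854] [-15.96655832 -22.17518207] [-15.86167713 -22.27901845] end [-19.76141091 -65.3978441 ] 16.53670028535108
n 74 len 146.03237032585113 40 -0.2532047280873877
41 y-6.5 d0.69 Fy2.0 e-0.25 tr(-0.01 -0.07)
42 y-8.4 d0.77 Fy2.7 e-0.27 tr(-0.02 -0.06)
43 y-10.3 d0.84 Fy2.1 e-0.32 tr(-0.00 -0.02)
44 y-12.1 d0.74 Fy2.8 e-0.39 tr(-0.00 -0.01)
45 y-13.9 d0.71 Fy3.4 e-0.43 tr(0.01 0.02)
46 y-15.7 d0.65 Fy3.6 e-0.45 tr(0.01 0.06)
47 y-17.4 d0.68 Fy4.4 e-0.45 tr(0.01 0.10)
48 y-19.0 d0.67 Fy4.1 e-0.46 tr(0.03 0.15)
49 y-20.5 d0.59 Fy5.3 e-0.47 tr(0.05 0.23)
50 y-22.0 d0.53 Fy5.9 e-0.45 tr(0.06 0.32)
51 y-23.4 d0.55 Fy5.6 e-0.40 tr(-0.00 0.33)
52 y-24.9 d0.59 Fy5.3 e-0.36 tr(-0.04 0.28)
53 y-26.5 d0.64 Fy5.1 e-0.33 tr(-0.08 0.22)
54 y-28.1 d0.71 Fy4.8 e-0.33 tr(-0.10 0.16)
55 y-29.8 d0.67 Fy4.0 e-0.35 tr(-0.11 0.09)
56 y-31.6 d0.77 Fy3.1 e-0.36 tr(-0.11 0.04)
57 y-33.4 d0.77 Fy2.9 e-0.41 tr(-0.09 -0.04)
58 y-35.2 d0.71 Fy2.2 e-0.46 tr(-0.04 -0.07)
59 y-37.1 d0.75 Fy2.0 e-0.48 tr(0.01 -0.06)
60 y-39.0 d0.69 Fy1.7 e-0.52 tr(0.02 -0.13)
61 y-41.0 d0.73 Fy1.8 e-0.54 tr(0.01 -0.17)
62 y-42.9 d0.64 Fy0.5 e-0.57 tr(0.02 -0.15)
63 y-44.9 d0.59 Fy0.2 e-0.56 tr(0.02 -0.13)
64 y-46.9 d0.60 Fy-0.2 e-0.54 tr(0.02 -0.13)
65 y-48.8 d0.51 Fy-0.6 e-0.52 tr(0.03 -0.13)
66 y-50.8 d0.59 Fy-0.1 e-0.47 tr(0.02 -0.11)
67 y-52.7 d0.46 Fy-0.4 e-0.44 tr(0.03 -0.12)
68 y-54.7 d0.60 Fy-0.1 e-0.36 tr(0.03 -0.10)
38.3417 [-24.95952691 -54.77759993] 28.356988608474662 [535.15679621   5.79910988  84.21708202]
```

View pics/s5.png

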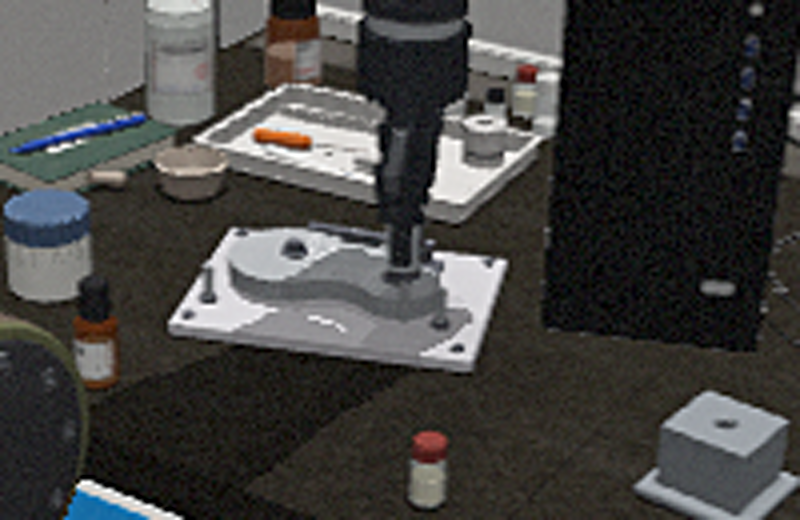

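View pics/t5.png

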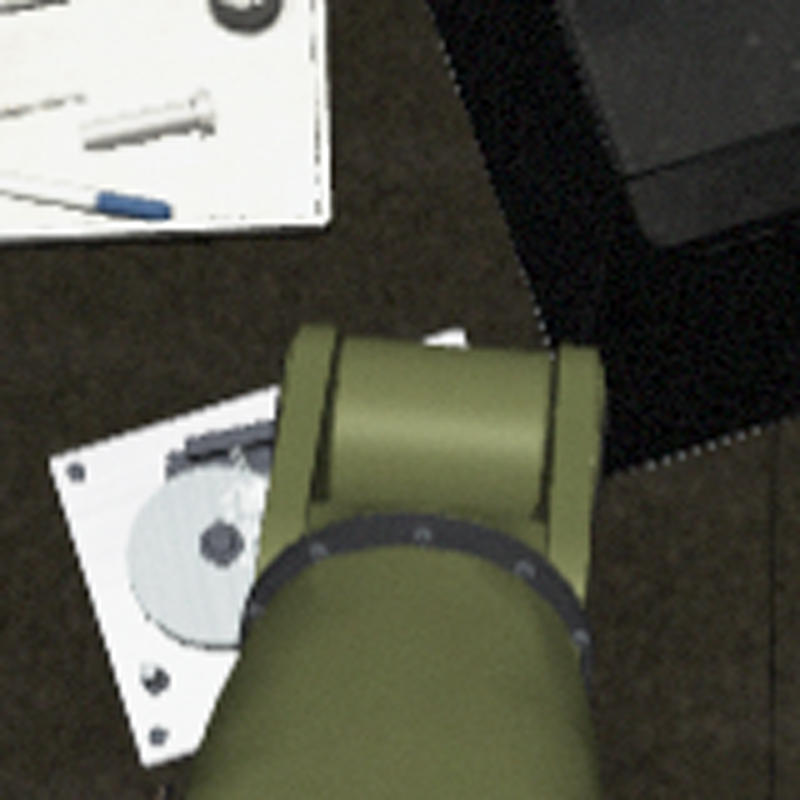

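```bash
python3 - <<'E'
from rig import bot
from h import *
c=bot.read_camera("top")
pts=np.array([bydepth(c,u,v) for v in range(115,220) for u in range(280,380) if c['depth'][v,u]>0])
for z0,z1 in((100,200),(200,280),(280,345),(345,400),(400,450),(450,600)):
    m=pts[(pts[:,2]>=z0)&(pts[:,2]<z1)&(pts[:,0]<598)]
    if len(m): print(z0,len(m),m[:,0].max().round(),m[:,1].min().round(),m[:,1].max().round(), m[m[:,0]>540][:,1].min().round() if (m[:,0]>540).any() else None)
t=pts[(pts[:,2]>240)&(pts[:,2]<420)]; print(t[t[:,0].argsort()[::-12]].round()[:25])
E
```

```text
200 2 541.0 -35.0 -34.0 -35.0
280 1246 575.0 -55.0 67.0 -55.0
345 1350 558.0 -52.0 70.0 -50.0
400 1456 486.0 -47.0 73.0 None
450 2302 442.0 -47.0 74.0 None
[[627. -59. 241.]
 [615. -64. 263.]
 [610. -67. 285.]
 [609. -90. 260.]
 [608. -87. 296.]
 [608. -87. 257.]
 [607. -86. 245.]
 [607. -87. 253.]
 [606. -69. 277.]
 [606. -70. 266.]
 [605. -78. 286.]
 [605. -79. 258.]
 [604. -79. 253.]
 [604. -72. 271.]
 [604. -76. 308.]
 [571.  44. 330.]
 [569.  51. 336.]
 [567.   4. 327.]
 [567.  48. 337.]
 [566.  17. 330.]
 [565.  28. 332.]
 [564. -11. 332.]
 [564. -29. 329.]
 [563.  35. 336.]
 [562. -14. 332.]]
```

```bash
python3 tr.py 100; python3 - <<'E'
from rig import bot
from g import *
F,P,s=rd(bot,6);print(F,P,s['clock'],s['grip_width'])
import pickle
c=bot.read_camera("wrist");cv2.imwrite("pics/w6.png",c['image']);pickle.dump((s,c),open("w6.pkl","wb"))
E
```

```text
joins [-11.86363599  16.23120448] [-11.82749183  16.25415854] [-15.96655832 -22.17518207] [-15.86167713 -22.27901845] end [-19.76141091 -65.3978441 ] 16.53670028535108
n 74 len 146.03237032585113 68 -0.3429188497642001
69 y-56.6 d0.50 Fy-0.5 e-0.34 tr(0.05 -0.08)
70 y-58.4 d0.45 Fy-0.9 e-0.28 tr(0.04 -0.11)
71 y-60.2 d0.48 Fy-1.2 e-0.20 tr(0.04 -0.11)
72 y-62.0 d0.40 Fy-1.4 e-0.13 tr(0.05 -0.10)
73 y-63.7 d0.46 Fy-1.5 e-0.03 tr(0.05 -0.10)
74 y-65.4 d0.39 Fy-1.7 e0.04 tr(0.06 -0.10)
40.5417 [-19.66766811 -65.4823908 ] 16.4181031550147 [543.77371077  -2.46799968  84.19677998]
[-2.20574458 -1.84762128] [-19.68119564 -65.48239749] 40.6417 15.376738658090302
```

View pics/w6.png

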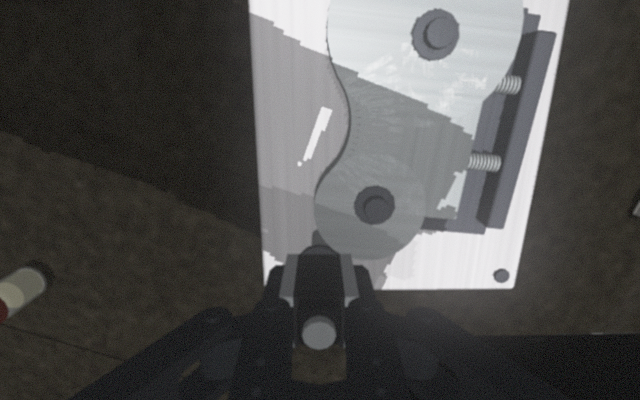

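```bash
python3 - <<'E'
from rig import bot
from g import *
import pickle
p=b2w([-31,-66])
bot.servo_line([*p,ZT],None,speed=40)
bot.servo_line([*p,160],None,speed=120)
bot.servo_line([470,-60,165],qyaw(0.1),speed=180)
bot.servo_line([485.2,-252.6,150],qyaw(-0.31),speed=200)
bot.dwell(0.3)
s=bot.read_state();print(s['clock'],s['ee_pos'],s['ft_force'],s['grip_width'])
c=bot.read_camera("wrist");cv2.imwrite("pics/w7.png",c['image']);pickle.dump((s,c),open("w7.pkl","wb"))
c=bot.read_camera("scene");crop(c,360,130,520,270,5,"pics/s7.png")
E
```

```text
43.9333 [ 485.33062095 -252.18098671  150.16065043] [ 0.33470356  0.49489988 -1.59877187] 14.9527532336206
```

View pics/w7.png

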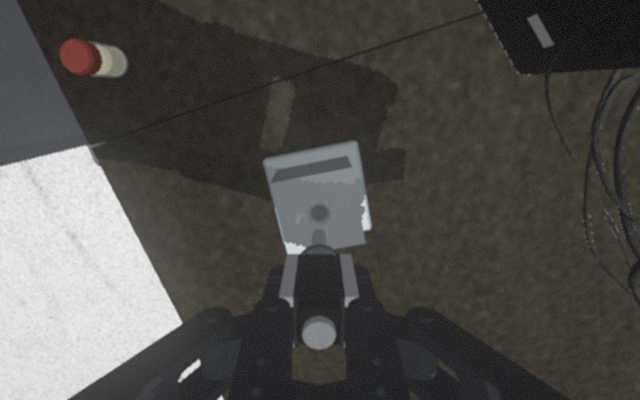

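View pics/s7.png

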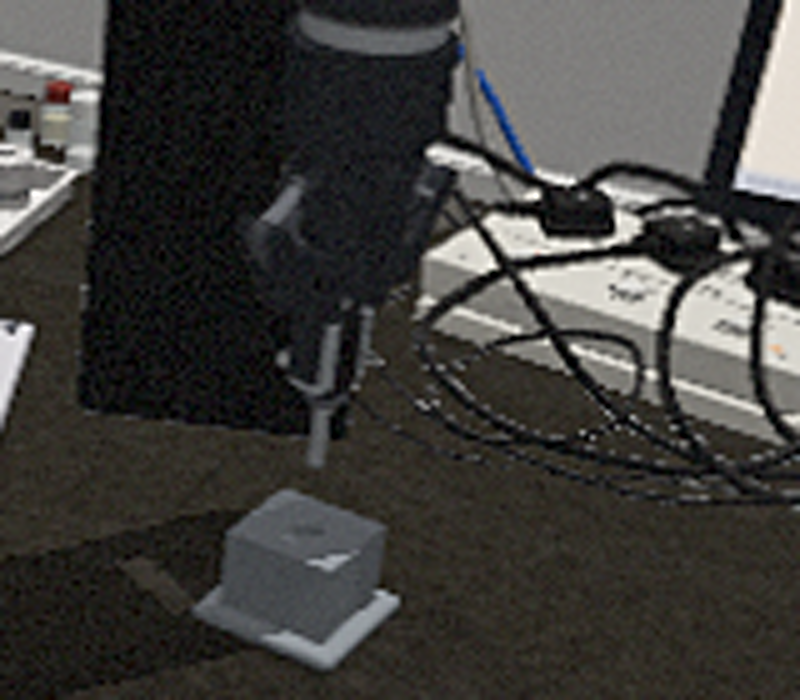

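```bash
python3 - <<'E'
from h import *
import pickle
s,c=pickle.load(open("w7.pkl","rb"))
print("bore",onz(c,319.3,212.8,50,s),"tip far edge",onz(c,319,231,86,s))
crop(c,285,190,355,265,8,"pics/w7c.png")
E
```

```text
bore [ 486.10210526 -252.13905752   50.        ] tip far edge [ 486.33656993 -250.51340191   86.        ]
```

View pics/w7c.png

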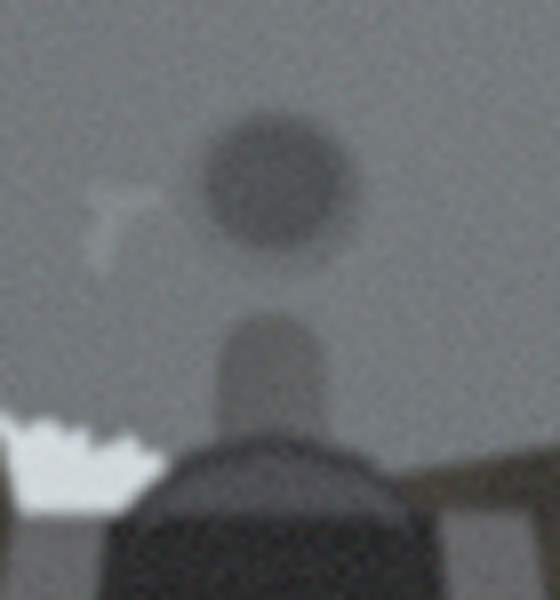

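```bash
python3 - <<'E'
from rig import bot
from h import *
bot.servo_line([485.4,-252.5,117],None,speed=60)
bot.dwell(0.1)
r=bot.servo_line([485.4,-252.5,79],None,speed=25,until_force=6)
s=bot.read_state();print(r,s['clock'],s['ee_pos'],s['ft_force'],s['grip_width'])
E
```

```text
False 46.5 [ 485.46022903 -252.52371126   79.13477667] [-0.21752351 -0.28716248 -1.13724521] 15.150436872334893
```

```bash
python3 - <<'E'
from rig import bot
from h import *
import pickle
r=bot.servo_line([485.4,-252.5,77.5],None,speed=8,until_force=5)
s=bot.read_state();print(r,s['clock'],s['ee_pos'],s['ft_force'])
bot.move_gripper(50)
bot.dwell(0.2)
s=bot.read_state();print(s['clock'],s['ee_pos'],s['ft_force'])
bot.servo_line([485.4,-252.5,130],None,speed=80)
bot.servo_line([485.4,-252.5,215],qyaw(-0.088),speed=120)
bot.dwell(0.2)
s=bot.read_state();print(s['clock'])
c=bot.read_camera("wrist");cv2.imwrite("pics/w8.png",c['image']);pickle.dump((s,c),open("w8.pkl","wb"))
c=bot.read_camera("scene");crop(c,240,130,480,280,3.3,"pics/s8.png")
E
```

```text
True 46.725 [ 485.56828126 -252.56663276   78.22134963] [-0.90846611 -0.01706141  6.6741365 ]
47.35 [ 485.20165245 -252.37210622   77.51516473] [-0.4914058   0.59332925  1.01368891]
49.2167
```

View pics/w8.png

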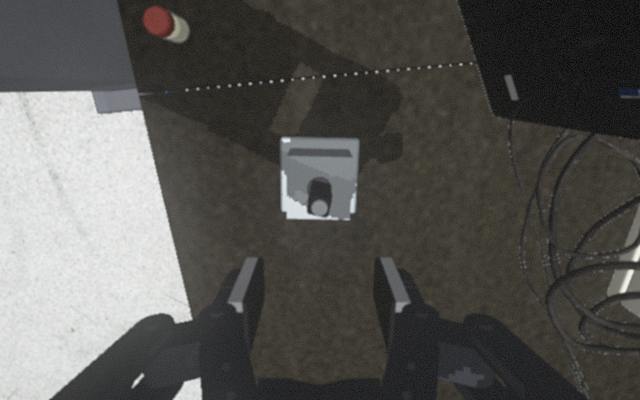

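View pics/s8.png

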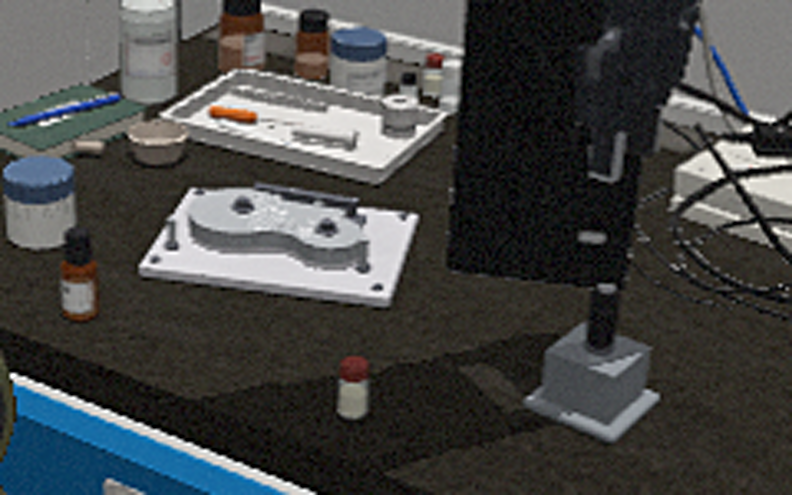

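```bash
python3 - <<'E'
from rig import bot
from h import *
import pickle
for f in("w1.pkl","w8.pkl"):
    s,c=pickle.load(open(f,"rb"))
    u,v=(320,202.5) if f=="w1.pkl" else (319.5,207)
    print(f,np.median([bydepth(c,u+a,v+b,s) for a in(-2,0,2) for b in(-2,0,2)],0).round(1))
bot.finish_job()
print(bot.read_state()['clock'])
E
```

```text
w1.pkl [ 485.3 -251.9  103.9]
w8.pkl [ 486.2 -251.5  103.5]
the job is handed in; nothing more can be done
the job is handed in; nothing more can be done
```

I took the stylus from its stand, traced the cam from the left-hand post to the right-hand post and put the stylus back. The job was handed in at about 49 s of the 72 s allowed.

- **Feeling for the edge:** I lowered the pin beside the left post and met the edge about 1 mm in front of where the cameras put it. By the bed pose I measured, the pin was then about 21 mm from that post.
- **Trace:** It was 146 mm long in 2 mm force-corrected steps. The cam's give, worked out from the wrist force, stayed between 0.39 and 0.87 mm at every reading. Contact was read only at the steps, not between them. It was still pressed by about 0.44 mm at the end, 16.4 mm from the right post.
- **Sideways force:** This rose to about 6 N on the way out of the hollow. The cam is rigid in that direction, so it did not add to the give.
- **Return:** The stylus met the stand at the same height at which I had gripped it (78.2 mm), and its top measured 103.5 mm up against 103.9 mm before. The last pictures show it upright and fully down.
- **Bystanders:** In the last pictures the jar, dropper bottle and vial look where they were. I checked this by eye only.

No check failed. One disagreed slightly: the two cameras put the bed's position about 1.3 mm apart, and I used a value between them.

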